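Seat a battery pack in its charging dock

TASK

Put the grey battery pack into the charging dock: tip it so that its tongue goes in first under the dock's ledge, push it gently against the sprung contacts, then rock the other end down until the pack drops in and lies fully home and flat in the tray, and let go. Handle pack and dock gently, never forcing anything against the dock, and leave the small things lying round about where they are.

Things in the scene. Friction and masses are not known exactly. Their poses are not given: they have to be found in the camera images.
- pack: Grey battery pack, loose: block 76 long (x) x 34 wide (y) x 40 mm high, about 0.3 kg. Origin: centre of the block's underside, z up. At its -x end (toe) a tongue 22 wide, 6 mm thick, level with the underside, sticks out 12 mm: the whole is 88 mm long, x = -50 to +38 mm. A thin black band marks the +x end (heel). Grip it across the 34 mm width.
- pack_tongue (a point): Middle of the lower front edge of the pack's tongue, 50 mm from the pack's origin along its -x; same axes as the pack.
- charger: Charging dock, fixed on the desk: white housing 150 x 84, top 24 mm high, on it a dark steel tray 56 wide, floor at z = 28 mm. Origin on the desk, z up, x along the tray from toe end (ledge) to heel end. The dock_ points are for a tray in mid place: the whole tray (ledge, contacts, heel wall, guides) is clamped anywhere up to 4 mm either way along x, unreported, and stays there.
- dock_ledge (a point): Middle of the lower edge of the ledge over the toe end, mid place (x = -41 mm of the dock, 9 mm over the tray floor); axes of the dock. From this edge the ledge reaches 24 mm to -x; it is 3 mm thick (top 12 mm over the floor). Below it lies the slot for the tongue, 28 mm wide.
- dock_contact (a point): Middle of the face of the free sprung contact block in the slot, mid place (x = -42 mm of the dock, 1 mm behind the ledge's edge). It gives way 8 mm to -x, from 1 N at first to 6.7 N, then meets a hard stop. Only when it is held back 5 mm or more can the pack's heel drop past the heel wall; it then presses the heel against that wall.
- dock_heel (a point): Middle of the top edge of the heel wall's inner face, mid place (x = +41 mm of the dock, 10 mm over the tray floor). Side guides, also 10 mm high with flared tops, stand 37 mm apart (1.5 mm play either side of the pack) at dock x = -41 to -17 mm and +24 to +44 mm; between them the sides are open for fingers.
- dock_seat (a point): Where the origin of the seated pack comes to lie for a tray in mid place, on the tray floor (x = +3, y = 0, z = 28 mm of the dock); the seated pack is flat, its x axis along the dock's x, tongue under the ledge.
- plug: Black banana plug, 57 mm long, 11 mm thick, lying loose on the desk; origin centre of the underside. A bystander.
- cell: Black and white AA cell, 50 mm long, 14 mm thick, lying loose; origin centre of the underside. A bystander.
- clip: White crocodile clip, 66 mm long, 14 mm thick, lying loose; origin centre of the underside. A bystander.
Mind the look-alikes: they are no part of the job. Several things have the shape of the pack; the one meant has the colours described above. Of the things like the charger, leave any that is pink; of the rest the smaller one is meant.

How it is judged:
On the way:
1. the pack, tipped toe down, has its tongue low in the tray at the ledge (z of pack_tongue in the frame of charger below 0.036 m and x of pack_tongue in the frame of charger below -0.036 m and angle between pack's own z axis and vertical above 0.07 rad), for 0.1 s.
At the end, for the whole second after the job is handed in: The pack lies still and flat (within 2 degrees) on the tray floor (underside within 2.5 mm of it), straight (within 4 degrees) and between the guides, its tongue under the ledge and its heel inside the heel wall, and is released (z of pack in the frame of charger between 0.0255 and 0.0305 m and angle between pack's own z axis and vertical below 0.035 rad and x of pack in the frame of charger between -0.005 and 0.011 m and y of pack in the frame of charger between -0.004 and 0.004 m and angle between the x axis of pack and the x axis of charger, either way round below 0.07 rad and linear speed of pack below 0.02 m/s); the robot touches nothing.
It fails at once if the pack is pressed against the dock with more than 35 N (contact forces on all its faces added up) (contact force between pack and charger above 35 N).
It fails at once if the robot presses on the dock itself with more than 25 N (contact force between any of the arm, the fingers and charger above 25 N).
It fails at once if a small thing lying by (plug, cell or clip) is moved more than 30 mm (distance of any of plug, cell, clip from where it was at the start of the episode above 0.03 m).
It also fails if it takes over 45 s, if anything falls off the work surface, if the arm or the gripper's body presses on something with over 40 N, if the wrist force passes 120 N, or if a joint passes its speed limit or range.

ROBOT

A 6-joint arm with a two-finger parallel gripper is mounted at the origin on a cart in front of the work surface, level with it; the furniture and walls round the work are solid. World frame = base frame: x ahead of the robot, y to its left, z up, the work surface at z = 0. Lengths are in m, angles in rad, forces in N, time in s.
With the tool pointing down it reaches from about 0.25 to 0.775 m from the base axis. Payload 4 kg.
Tool frame: the origin (TCP) lies on the centre line of the jaws, within the pads' length; the fingertips stand 25 mm ahead of it and the grasp point (between the pads) lies 6 mm ahead of it; z points along the fingers, y is the line along which they close (so a half turn about z gives the same grasp; the last joint's range is limited). The gripper opens to 94 mm and grips with 3 to 60 N. Pads are 16 mm wide; open, the fingers measure 119 mm over their backs; the gripper's body (75 mm by 177 mm) begins 78 mm behind the grasp point.
Start: joints at [1.16, 0.087, 1.371, -0, 1.684, -0.103], TCP at [0.167, 0.524, 0.204] pointing down, gripper open.
Joint ranges: [-3.1, 3.1], [-0.76, 2.03], [0.27, 2.55], [-1.08, 4.22], [0.17, 2.65], [-2.57, 2.57]. Speed limits (rad/s): [2.79, 2.79, 3.14, 3.14, 3.14, 3.14].

INTERFACE

Orientations are given as [roll, pitch, yaw] about the fixed x, y, z axes, in that order (R = Rz(yaw) Ry(pitch) Rx(roll)).
In Python, from bench import robot, imaging gives the robot as it stands. The module is installed in compiled form; this text tells all that it offers.
- The arm moves only by the tool drive_tool, never from a script. Its argument "series" is a list of rows, each a list of 3 entries, a list of its own where there are three numbers: the finger opening in m, from 0 to 0.094, then the shift along the tool's x, y, z in m, then the turn, a rotation vector about the tool's x, y, z in rad. A call has 1 to 5 rows; each row is the pose to reach, as a shift and turn from the pose commanded when the call began, along the tool's axes at that moment; what a row does not reach only later rows make up. A row lasts 1/8 s, in which the tool goes at most 62.5 mm and 10.7 degrees, less where a joint would pass 70% of its speed; a pose out of reach is approached as far as the arm can. A call with a gripper value outside its range is refused whole. The fingers move at their own pace and stop on an object; the grip force is fixed at half the most. Time passes only in rows, so rows that repeat a pose let the fingers close. It gives the time, the measured TCP pose, the force, the opening and the grip force at its end, in the units of the state.
- robot.get_obs(): the state, without advancing time (a new reading comes with each control period).
- imaging.snapshot(name): name is "scene" or "top"; returns the picture (384x512x3 uint8, red, green, blue); there is no depth.
- imaging.get_calibration(name): a dict with "intrinsics" (3x3 intrinsics, pixels), "position" and "rotation" of the camera in the world. Camera axes: x right, y up, looking along -z (the intrinsics and any distortion apply to the point x, -y, -z); pixel columns grow to the right and rows downward; lengths in m; the calibration is good to about 2 mm. A picture is of the moment at which its call begins. get_calibration takes no time and is no camera call.
- robot.close_job(): hands the job in; it is judged then, once.
The state is a dict: "time": time; "joint_positions": joint angles; "qvel": joint speeds; "joint_torque": joint torques, N m; "tool_pos": TCP position; "ee_rot": TCP orientation; "wrist_force": force on the tool from outside, world axes, zero at the start; "wrist_torque": the same for the moment, N m; "width": finger opening in m; "finger_force": force on a finger pad.
Only numpy, scipy, OpenCV 4.12 (cv2) and the standard library are available. Lean on these libraries where they do the work, as an engineer would, in place of code of your own. Each camera call takes 0.05 s, during which the arm holds its last target. There are 200 camera calls.

## Working session

There is one attempt and no reset: what is moved stays moved. The work goes in short steps, Python scripts to look and compute and a tool call to move; the robot and the scene stay as the last step left them, time stands still between calls to the robot, and variables do not carry over. Pictures are saved under pics/ and viewed, at most 10 in all, crops included, and the job is handed in when it is done.

Besides the shell and the picture viewer there is one more tool, called as a command line: name --argument value ..., lists and objects as JSON in quotes. drive_tool: Moves the arm, as the interface text tells. Its arguments: {"type":"object","properties":{"series":{"type":"array"}},"required":["series"]}

```bash
mkdir -p pics; python3 - <<'E'
from bench import robot, imaging
import cv2
for n in ("scene","top"):
    im=imaging.snapshot(n); cv2.imwrite(f"pics/{n}0.png",im[:,:,::-1])
    c=imaging.get_calibration(n); print(n,c)
print(robot.get_obs())
E
cd pics; python3 -c "
import cv2
for n in ('scene','top'):
    cv2.imwrite(n+'0b.png',cv2.resize(cv2.imread(n+'0.png'),(800,600),interpolation=cv2.INTER_CUBIC))"
```

```text
scene {'intrinsics': array([[415.20591445,   0.        , 253.32371202],
       [  0.        , 415.20591445, 189.14710369],
       [  0.        ,   0.        ,   1.        ]]), 'position': array([-0.19091283, -0.58889377,  0.88442219]), 'rotation': array([ 0.84100878,  0.00829768, -1.06026923])}
top {'intrinsics': array([[439.11234188,   0.        , 253.81255166],
       [  0.        , 439.11234188, 185.33896139],
       [  0.        ,   0.        ,   1.        ]]), 'position': array([ 0.39941054, -0.12533927,  1.2292527 ]), 'rotation': array([ 0.15070896, -0.00943494, -1.58162433])}
{'time': 0.1, 'joint_positions': array([ 1.15989973e+00,  8.78817698e-02,  1.37209931e+00, -5.07990332e-06,
        1.68357972e+00, -1.03110125e-01]), 'qvel': array([-3.15275929e-04, -1.48129624e-03, -4.63982477e-03,  7.81285964e-05,
        3.74637286e-04, -2.66906425e-04]), 'joint_torque': array([ 1.50386633e-03, -3.41256702e+01, -3.03300297e+01,  7.19020329e-02,
        3.04406835e-02, -7.53851509e-05]), 'tool_pos': array([0.16643669, 0.52369743, 0.20332278]), 'ee_rot': array([-3.13963444e+00, -1.97554597e-04,  2.83380542e+00]), 'wrist_force': array([-0.57639623, -0.48458105,  0.03599163]), 'wrist_torque': array([-0.07308484, -0.02562936, -0.04224179]), 'finger_force': 0.0, 'width': 0.09425528415714679}
```

View pics/top0b.png

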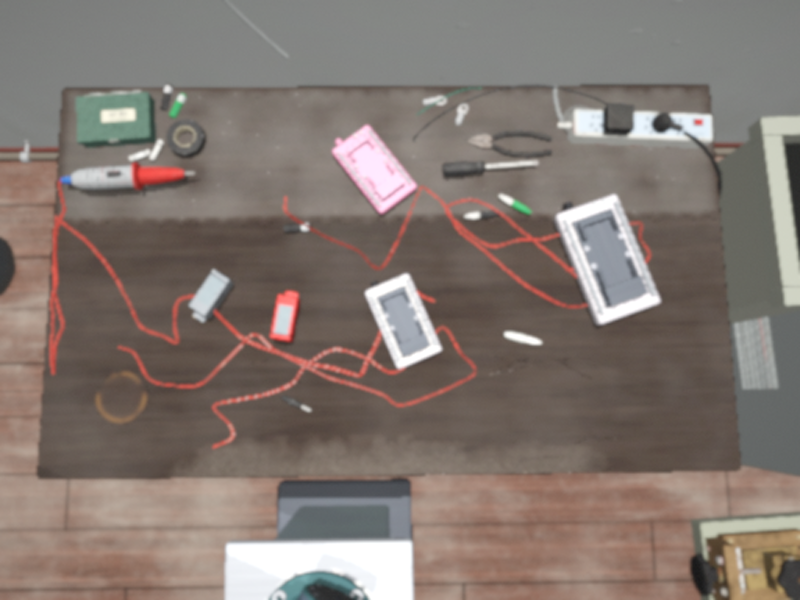

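View pics/scene0b.png

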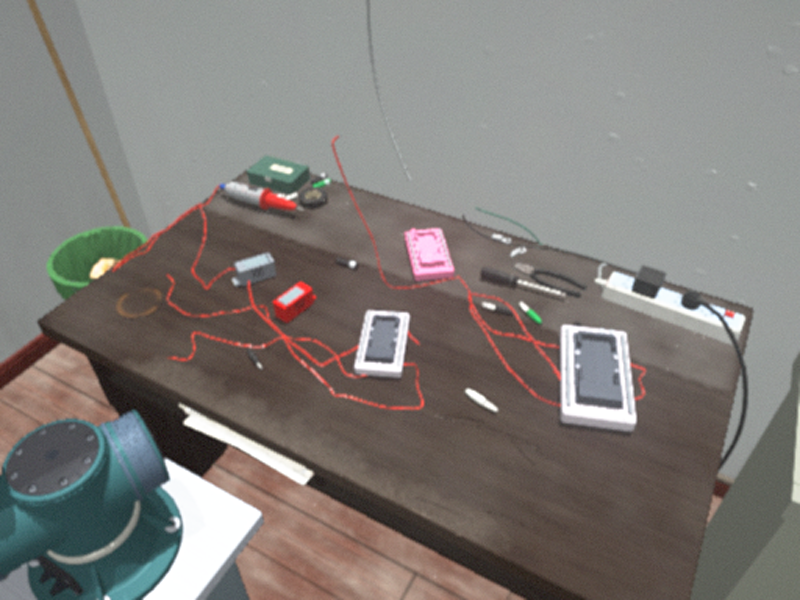

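The top view shows the grey pack at about (210,295) of 800x600, the red decoy at (285,315), the small white dock at (403,320), the big one at (608,258) and the pink one at (373,168). I'll zoom in on pack and dock.

```bash
cat > h.py <<'E'
import numpy as np, cv2
from scipy.spatial.transform import Rotation as R
from bench import robot, imaging
def cam(n):
    c=imaging.get_calibration(n); return c["intrinsics"],np.array(c["position"]),R.from_euler("xyz",c["rotation"]).as_matrix()
def ray(n,uv,z):
    K,p,M=cam(n); u,v=uv
    d=M@np.array([(u-K[0,2])/K[0,0],-(v-K[1,2])/K[1,1],-1.]); return p+d*(z-p[2])/d[2]
def proj(n,P):
    K,p,M=cam(n); q=M.T@(np.array(P)-p); return np.array([K[0,2]-K[0,0]*q[0]/q[2],K[1,2]+K[1,1]*q[1]/q[2]])
E
python3 - <<'E'
from h import *
print(proj("top",[0,0,0]),proj("top",[0.167,0.524,.2]),proj("top",[.5,0,0]))
t=cv2.imread("pics/top0.png"); s=cv2.imread("pics/scene0.png")
f=lambda im,x,y,w,h:cv2.resize(im[y:y+h,x:x+w],(400,300),interpolation=cv2.INTER_CUBIC)
a=np.vstack([np.hstack([f(t,105,155,80,60),f(t,218,168,80,60+10)]),np.hstack([f(s,130,145,80,60),f(s,210,185,80,60)])])
cv2.imwrite("pics/crop.png",a)
E
```

```text
[203.35529191 406.26375063] [-41.67168604 361.02793459] [204.50081736 216.16296349]
```

View pics/crop.png

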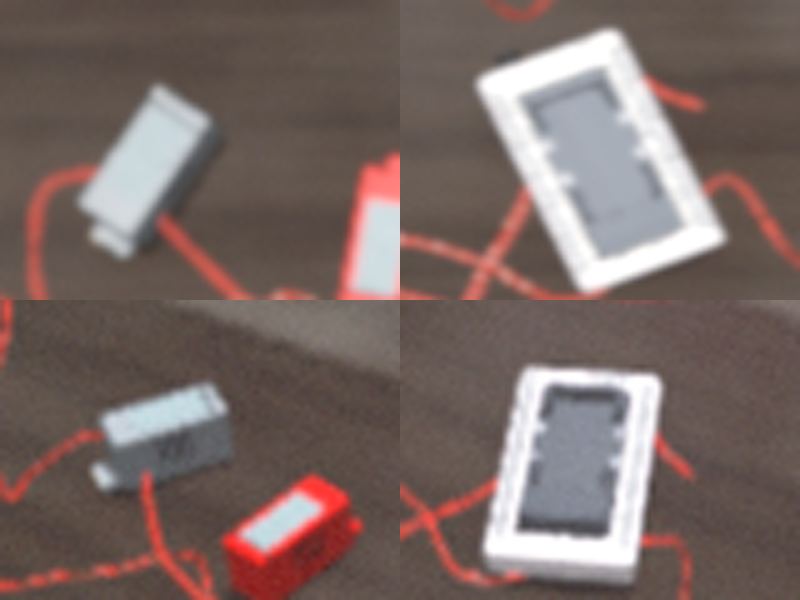

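The crops show the pack's tongue at the lower left (full-frame about (127,202) in top) and its black band at the upper right. In the dock, the plain plate (ledge) is probably at the lower end (full-frame about (260,217)), with the heel wall at the top. I'll measure to confirm.

```bash
python3 - <<'E'
from h import *
def show(n,uvc,z,name):
    P=np.array([ray(n,q,z)[:2] for q in uvc]).astype(np.float32)*1000
    (c,s,a)=cv2.minAreaRect(P); b=cv2.boxPoints((c,s,a))
    e=[b[1]-b[0],b[2]-b[1]]; L=max(e,key=np.linalg.norm); 
    print(n,name,"c",np.round(c,1),"size",np.round(s,1),"long axis yaw",round(np.degrees(np.arctan2(L[1],L[0]))%180,2))
for n,boxd,boxp in(("top",(225,165,75,80),(115,165,40,45)),("scene",(220,190,50,55),(140,155,42,35))):
    im=cv2.imread(f"pics/{n}0.png"); F=4
    def crop(b):
        x,y,w,h=b; return cv2.resize(im[y:y+h,x:x+w],None,fx=F,fy=F,interpolation=cv2.INTER_CUBIC),lambda q:(q+.5)/F-.5+np.array([x,y])
    for b,z,name in((boxd,.024,"dock"),(boxp,.040,"pack")):
        c,tr=crop(b); hsv=cv2.cvtColor(c,cv2.COLOR_BGR2HSV)
        for th in ((150,175,200) if name=="dock" else (120,150,170)):
            m=((hsv[...,2]>th)&(hsv[...,1]<90)).astype(np.uint8)
            if name=="pack": m=cv2.morphologyEx(m,cv2.MORPH_OPEN,np.ones((25,25),np.uint8))
            cs=cv2.findContours(m,cv2.RETR_EXTERNAL,cv2.CHAIN_APPROX_NONE)[0]
            k=max(cs,key=cv2.contourArea)[:,0,:]
            show(n,tr(k.astype(float)),z,f"{name} {th}")
E
```

```text
top dock 150 c [ 527.5 -148.4] size [156.9  93. ] long axis yaw 23.11
top dock 175 c [ 527.3 -148.4] size [155.   91.5] long axis yaw 22.96
top dock 200 c [ 527.2 -148.5] size [153.4  90.3] long axis yaw 22.81
top pack 120 c [574.  194.3] size [43.2 92.7] long axis yaw 148.86
top pack 150 c [574.6 194.6] size [39.3 88.9] long axis yaw 147.26
top pack 170 c [577.3 193.1] size [37.  80.8] long axis yaw 146.79Traceback (most recent call last):
  File "<stdin>", line 18, in <module>
  File "<stdin>", line 3, in show
  File "h.py", line 7, in ray
    K,p,M=cam(n); u,v=uv
          ~~~^^^
  File "h.py", line 5, in cam
    c=imaging.get_calibration(n); return c["intrinsics"],np.array(c["position"]),R.from_euler("xyz",c["rotation"]).as_matrix()
ValueError: time passes only in moves, steps and waits
```

```bash
sed -i 's/^import numpy/import functools, numpy/; s/^def cam/@functools.cache\ndef cam/' h.py; sed -i 's/^import functools, numpy as np, cv2/import functools, numpy as np, cv2/' h.py
python3 - <<'E'
from h import *
out=[]
for n,b in (("top",(115,165,40,45)),("scene",(140,155,42,35))):
    im=cv2.imread(f"pics/{n}0.png"); F=4; x,y,w,h=b
    c=cv2.resize(im[y:y+h,x:x+w],None,fx=F,fy=F,interpolation=cv2.INTER_CUBIC); hsv=cv2.cvtColor(c,cv2.COLOR_BGR2HSV)
    for th in (170,185,200):
        m=((hsv[...,2]>th)&(hsv[...,1]<90)).astype(np.uint8); m=cv2.morphologyEx(m,cv2.MORPH_OPEN,np.ones((20,20),np.uint8))
        cs=cv2.findContours(m,cv2.RETR_EXTERNAL,cv2.CHAIN_APPROX_NONE)[0]
        if not cs: continue
        k=max(cs,key=cv2.contourArea)[:,0,:].astype(float)
        P=np.array([ray(n,(q+.5)/F-.5+np.array([x,y]),.04)[:2] for q in k]).astype(np.float32)*1000
        print(n,th,cv2.minAreaRect(P))
    # rectified: dock (z .024) and pack (z .04)
    for c0,yaw,z,L,W in(((.5272,-.1485),22.9,.037,90,60),((.577,.193),-33.2,.04,90,60)):
        yw=np.radians(yaw); f=lambda X,Y:proj(n,[c0[0]+(X*np.cos(yw)-Y*np.sin(yw))/1000,c0[1]+(X*np.sin(yw)+Y*np.cos(yw))/1000,z])
        src=np.float32([f(-L,W),f(L,W),f(L,-W),f(-L,-W)]); k=400/(2*L); H=2*W*k
        M=cv2.getPerspectiveTransform(src,np.float32([[0,0],[400,0],[400,H],[0,H]]))
        o=cv2.warpPerspective(im,M,(400,int(H)),flags=cv2.INTER_CUBIC)
        for X in range(-80,81,20): cv2.line(o,(int((X+L)*k),0),(int((X+L)*k),8 if X else 20),(0,255,255),1)
        for Y in range(-40,41,20): cv2.line(o,(0,int((W-Y)*k)),(8 if Y else 20,int((W-Y)*k)),(0,255,255),1)
        out.append(o)
cv2.imwrite("pics/rect.png",np.vstack([np.hstack(out[:2]),np.hstack(out[2:])]))
E
```

```text
top 170 ((575.72412109375, 192.9854736328125), (37.01853561401367, 83.14860534667969), 56.7819938659668)
top 185 ((577.1709594726562, 192.14552307128906), (35.55190658569336, 77.95194244384766), 56.70077896118164)
top 200 ((577.6995239257812, 190.213623046875), (30.532474517822266, 72.37008666992188), 56.516929626464844)
scene 170 ((577.9970092773438, 188.9967041015625), (34.348445892333984, 71.76692199707031), 56.3388671875)
scene 185 ((561.7083129882812, 200.22064208984375), (30.913480758666992, 24.86238670349121), 38.760318756103516)
```

View pics/rect.png

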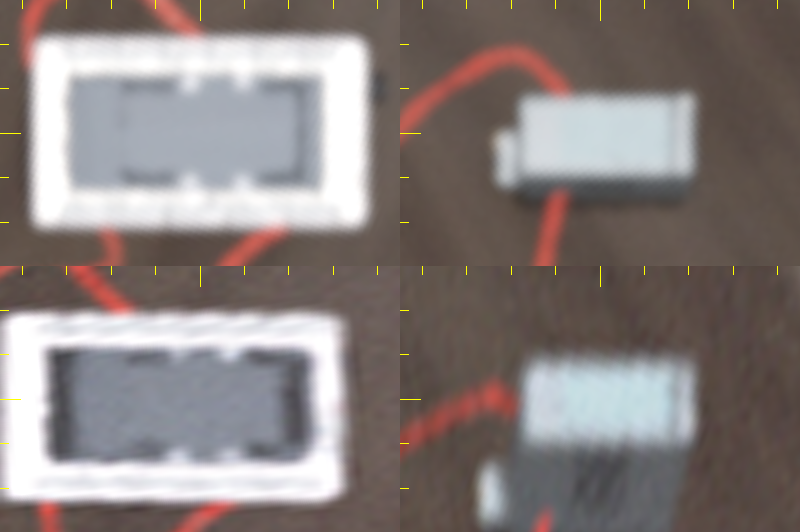

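The top view rectified (2.22 px/mm) shows the dock's ledge edge at column 122 and the heel wall's inner face at about 303, so the toe is at the left (dock yaw about 22.9°) and the tray sits near +4 mm. The pack's top face spans columns 519–694, so it is centred near (0.5795, 0.1905) at yaw -33.3°.

```bash
cat >> h.py <<'E'
def tool_pose(o,yaw,tilt,h=.037,dx=0.):
    """pack origin (world), pack yaw deg, toe-down tilt deg -> TCP pos, R; grip at pack x=dx, TCP h over underside"""
    P=R.from_euler("ZY",[yaw,-tilt],degrees=True)   # -y turn about pack y: toe (-x) goes down
    return np.array(o)+P.apply([dx,0,h]), P*R.from_euler("y",180,degrees=True)
def rel(p,Rt,cmd=None):
    if cmd is None:
        ob=robot.get_obs(); p0,R0=np.array(ob["tool_pos"]),R.from_euler("xyz",ob["ee_rot"])
    else: p0,R0=cmd
    print("shift",np.round(R0.inv().apply(p-p0),4),"turn",np.round((R0.inv()*Rt).as_rotvec(),4))
E
python3 - <<'E'
from h import *
P=R.from_euler("ZY",[0,-10],degrees=True); print(P.apply([-.05,0,0]))
rel(*tool_pose([.5795,.1905,.12],-33.3,0))
E
```

```text
[-0.04924039  0.         -0.00868241]
shift [-0.4946 -0.1923  0.0466] turn [-2.000e-03  1.000e-04  2.734e-01]
```

drive_tool --series '[[0.094,[-0.058,-0.022,0.006],[-0.0004,0,0.055]],[0.094,[-0.115,-0.044,0.012],[-0.001,0,0.11]],[0.094,[-0.17,-0.066,0.018],[-0.0015,0,0.165]],[0.094,[-0.225,-0.088,0.022],[-0.002,0,0.22]],[0.094,[-0.28,-0.109,0.026],[-0.002,0,0.2734]]]'

```text
time: 0.72
tool_pos: [0.4014, 0.3339, 0.1778]
ee_rot: [3.14, -0.001, 2.559]
wrist_force: [0.2, 0.9, -0.1]
width: 0.0938
finger_force: 0.0
```

```bash
python3 -c "
from h import *
rel(*tool_pose([.5795,.1905,.12],-33.3,0));print(robot.get_obs()['joint_positions'])"
```

```text
shift [-0.2276 -0.0218  0.0206] turn [ 0.0016 -0.0007 -0.0017]
[ 5.84405325e-01  3.08696879e-02  1.48250796e+00  1.24740369e-03
  1.62698503e+00 -4.03412558e-01]
```

drive_tool --series '[[0.094,[-0.057,-0.0055,0.005],[0,0,0]],[0.094,[-0.114,-0.011,0.01],[0,0,0]],[0.094,[-0.171,-0.0165,0.015],[0,0,0]],[0.094,[-0.2276,-0.0218,0.0206],[0,0,0]],[0.094,[-0.2276,-0.0218,0.0206],[0,0,0]]]'

```text
time: 1.35
tool_pos: [0.5803, 0.1891, 0.1553]
ee_rot: [-3.141, -0.002, 2.555]
wrist_force: [-0.9, 0.1, -0.3]
width: 0.0939
finger_force: 0.0
```

```bash
python3 -c "
from h import *
rel(*tool_pose([.5795,.1905,.0],-33.3,0))
for n in ('top','scene'): cv2.imwrite(f'pics/{n}1.png',imaging.snapshot(n)[:,:,::-1])
t=cv2.imread('pics/top1.png')[130:250,70:230];s=cv2.imread('pics/scene1.png')[90:210,90:250]
cv2.imwrite('pics/h1.png',np.hstack([cv2.resize(a,(400,300),interpolation=2) for a in (t,s)]))"
```

```text
shift [0.0012 0.0009 0.1183] turn [-0.001  -0.0021 -0.0054]
```

View pics/h1.png

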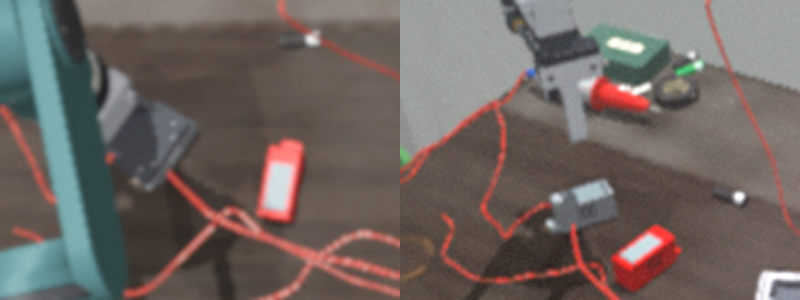

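The gripper hovers over the grey pack (scene crop (585,205)), jaws aligned across its width. Next I descend and close.

drive_tool --series '[[0.094,[0.0005,0.0005,0.045],[0,-0.002,-0.005]],[0.094,[0.001,0.001,0.09],[0,-0.002,-0.005]],[0.094,[0.001,0.001,0.1183],[0,-0.002,-0.005]],[0.094,[0.001,0.001,0.1183],[0,-0.002,-0.005]],[0.05,[0.001,0.001,0.1183],[0,-0.002,-0.005]]]'

```text
time: 2.08
tool_pos: [0.579, 0.1951, 0.0413]
ee_rot: [3.137, 0.003, 2.567]
wrist_force: [0.9, -0.5, -0.1]
width: 0.0875
finger_force: 0.0
```

drive_tool --series '[[0.02,[0,0,0],[0,0,0]],[0.02,[0,0,0],[0,0,0]],[0.02,[0,0,0],[0,0,0]],[0.02,[0,0,0],[0,0,0]],[0.02,[0,0,0],[0,0,0]]]'

```text
time: 2.7
tool_pos: [0.5785, 0.1939, 0.0393]
ee_rot: [3.14, 0.002, 2.565]
wrist_force: [-0.1, 0.2, -0.5]
width: 0.0374
finger_force: 0.0
```

drive_tool --series '[[0.02,[0,0,0],[0,0,0]],[0.02,[0,0,0],[0,0,0]],[0.02,[0,0,0],[0,0,0]]]'

```text
time: 3.08
tool_pos: [0.5785, 0.1939, 0.0394]
ee_rot: [3.14, 0.002, 2.565]
wrist_force: [-0.3, -0.6, -0.1]
width: 0.0198
finger_force: 0.0
```

```bash
python3 -c "
from h import *
o=robot.get_obs()
for i in range(1): print(o)
for n in ('top','scene'): cv2.imwrite(f'pics/{n}2.png',imaging.snapshot(n)[:,:,::-1])
rel(*tool_pose([.5795,.1905,.0],-33.3,0))"
```

```text
{'time': 3.075, 'joint_positions': array([ 2.30426896e-01,  3.02084895e-01,  1.45215326e+00,  1.73105043e-04,
        1.38474203e+00, -7.64182222e-01]), 'qvel': array([-1.48507664e-03,  4.26796488e-04,  2.16769247e-04,  8.42439314e-05,
       -9.32932009e-05, -5.54282255e-04]), 'joint_torque': array([-3.94044226e-03, -4.09180284e+01, -2.81432390e+01,  4.22939239e-02,
        5.32126974e-02,  1.11668321e-04]), 'tool_pos': array([0.57854773, 0.19392173, 0.03935341]), 'ee_rot': array([3.13958882e+00, 1.68480726e-03, 2.56537196e+00]), 'wrist_force': array([-0.34425294, -0.62603431, -0.05287784]), 'wrist_torque': array([-0.00210113, -0.00160482, -0.02836133]), 'finger_force': 0.0, 'width': 0.01984655708497323}
shift [-0.0027 -0.0024  0.0024] turn [0.0021 0.0017 0.005 ]
```

The jaws closed on nothing (19.8 mm), so I need to look.

```bash
python3 -c "
import cv2,numpy as np
t=cv2.imread('pics/top2.png')[130:250,70:230];s=cv2.imread('pics/scene2.png')[130:205,110:210]
cv2.imwrite('pics/h2.png',np.hstack([cv2.resize(a,(400,300),interpolation=2) for a in (t,s)]))"
```

```text
(no output)
```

View pics/h2.png

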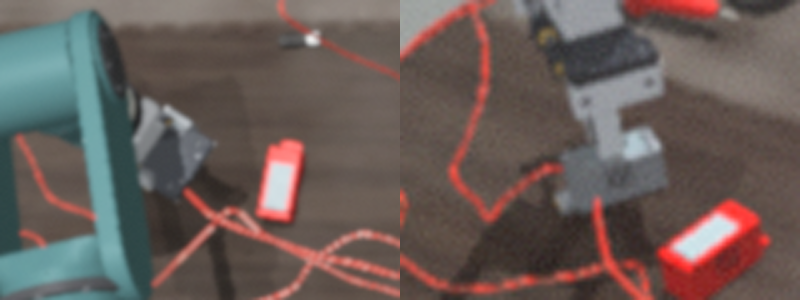

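```bash
python3 - <<'E'
from h import *
ty=np.array([np.sin(2.565),-np.cos(2.565),0])
for z in(.014,.04,.1):
  for s in(-1,1): print(z,s,[np.round(proj(n,np.array([.5785,.1939,z])+s*.015*ty),1) for n in("scene","top")])
# pack corners predicted
px=np.array([np.cos(np.radians(-33.3)),np.sin(np.radians(-33.3)),0]);py=np.array([-px[1],px[0],0])
for z in(0,.04):
  for a,b in((-.038,-.017),(.038,-.017),(.038,.017),(-.038,.017)):
    print(z,a,b,[np.round(proj(n,np.array([.5795,.1905,z])+a*px+b*py),1) for n in("scene","top")])
a=cv2.imread("pics/scene0.png")[140:190,135:185];b=cv2.imread("pics/scene2.png")[140:190,135:185]
cv2.imwrite("pics/cmp.png",np.hstack([cv2.resize(q,(400,400),interpolation=2) for q in(a,b)]))
E
```

```text
0.014 -1 [array([163.8, 175.9]), array([139. , 191.2])]
0.014 1 [array([160.9, 170.8]), array([130.1, 185.5])]
0.04 -1 [array([162.5, 169.8]), array([136.6, 189.9])]
0.04 1 [array([159.6, 164.7]), array([127.6, 184.1])]
0.1 -1 [array([159.6, 154.9]), array([130.7, 186.7])]
0.1 1 [array([156.6, 149.9]), array([121.2, 180.5])]
0 -0.038 -0.017 [array([154.4, 183.3]), array([134.3, 203.2])]
0 0.038 -0.017 [array([176.6, 176.2]), array([149.7, 180.7])]
0 0.038 0.017 [array([173.2, 170.5]), array([139.8, 174.3])]
0 -0.038 0.017 [array([151.3, 177.3]), array([124.3, 196.7])]
0.04 -0.038 -0.017 [array([152.3, 173.8]), array([130.4, 201.6])]
0.04 0.038 -0.017 [array([175. , 166.8]), array([146.4, 178.4])]
0.04 0.038 0.017 [array([171.5, 161.1]), array([136.2, 171.8])]
0.04 -0.038 0.017 [array([149.2, 167.9]), array([120.2, 194.9])]
```

View pics/cmp.png

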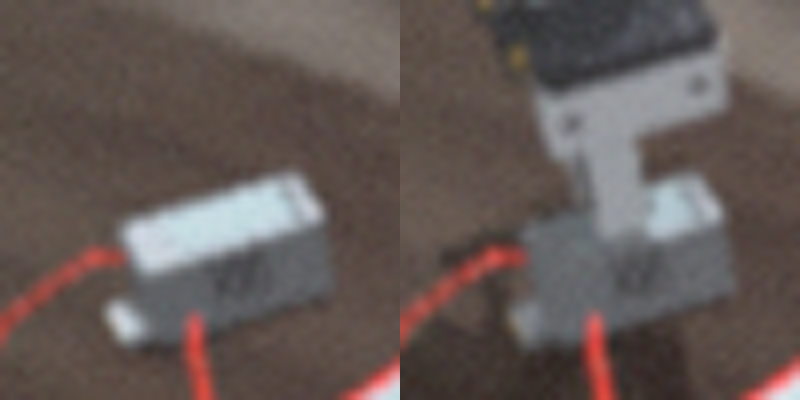

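```bash
python3 - <<'E'
from h import *
ty=np.array([np.sin(2.555),-np.cos(2.555),0])
for z in(.13,.155,.18):
  for s in(-1,1): print(z,s,[np.round(proj(n,np.array([.5803,.1891,z])+s*.049*ty),1) for n in("scene","top")])
print(imaging.get_calibration("scene"))
a=cv2.imread("pics/scene1.png")[110:170,130:190]
cv2.imwrite("pics/cmp1.png",cv2.resize(a,(480,480),interpolation=2))
E
```

```text
0.13 -1 [array([163. , 153.1]), array([140.5, 191.5])]
0.13 1 [array([153.4, 136.7]), array([108.8, 170.6])]
0.155 -1 [array([161.7, 146.4]), array([138. , 190.1])]
0.155 1 [array([152.1, 130.1]), array([105.6, 168.8])]
0.18 -1 [array([160.4, 139.5]), array([135.4, 188.7])]
0.18 1 [array([150.7, 123.4]), array([102.3, 166.9])]
{'intrinsics': array([[415.20591445,   0.        , 253.32371202],
       [  0.        , 415.20591445, 189.14710369],
       [  0.        ,   0.        ,   1.        ]]), 'position': array([-0.19091283, -0.58889377,  0.88442219]), 'rotation': array([ 0.84100878,  0.00829768, -1.06026923])}
```

View pics/cmp1.png

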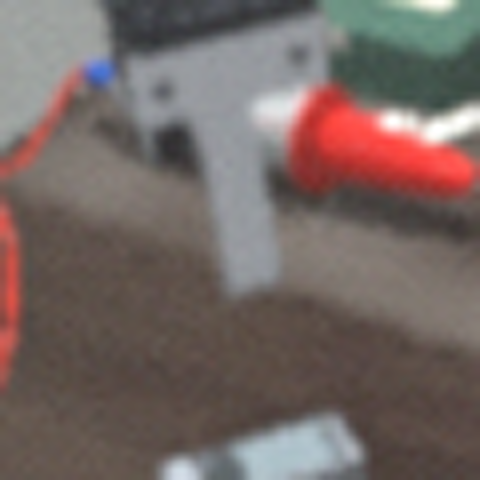

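Cross-check: in both pictures the visible fingertip lies at the reported TCP height, not 25 mm below it (hover tip at scene (162,146.5), which projects to z≈0.155). So the jaws closed just above the pack, which hasn't moved. I'll raise, open, and go 26 mm deeper.

drive_tool --series '[[0.094,[-0.0027,-0.0024,-0.03],[0.002,0.0017,0.005]],[0.094,[-0.0027,-0.0024,-0.03],[0.002,0.0017,0.005]],[0.094,[-0.0027,-0.0024,-0.03],[0.002,0.0017,0.005]],[0.094,[-0.0027,-0.0024,-0.03],[0.002,0.0017,0.005]],[0.094,[-0.0027,-0.0024,-0.03],[0.002,0.0017,0.005]]]'

```text
time: 3.8
tool_pos: [0.5788, 0.1904, 0.0683]
ee_rot: [-3.14, -0.001, 2.561]
wrist_force: [0.7, -1.4, -0.2]
width: 0.0666
finger_force: 0.0
```

drive_tool --series '[[0.094,[0,0,0],[0,0,0]],[0.094,[0,0,0.0],[0,0,0]],[0.094,[0,0,0.0],[0,0,0]],[0.094,[0,0,0.0],[0,0,0]]]'

```text
time: 4.3
tool_pos: [0.5795, 0.1904, 0.0694]
ee_rot: [3.141, 0.0, 2.56]
wrist_force: [-0.3, -0.3, 0.2]
width: 0.094
finger_force: 0.0
```

```bash
python3 -c "
from h import *
rel(*tool_pose([.5795,.1905,.0],-33.3,0,h=.012))"
```

```text
shift [0.     0.0001 0.0574] turn [ 0.0001  0.0001 -0.    ]
```

drive_tool --series '[[0.094,[0,0,0.03],[0,0,0]],[0.094,[0,0,0.05],[0,0,0]],[0.094,[0,0,0.0574],[0,0,0]],[0.06,[0,0,0.0574],[0,0,0]],[0.03,[0,0,0.0574],[0,0,0]]]'

```text
time: 4.92
tool_pos: [0.5802, 0.1906, 0.0131]
ee_rot: [3.14, 0.001, 2.56]
wrist_force: [0.0, 1.2, 0.7]
width: 0.0774
finger_force: 0.0
```

drive_tool --series '[[0.02,[0,0,0],[0,0,0]],[0.02,[0,0,0],[0,0,0]],[0.02,[0,0,0],[0,0,0]],[0.02,[0,0,0],[0,0,0]],[0.02,[0,0,0],[0,0,0]]]'

```text
time: 5.55
tool_pos: [0.5795, 0.1905, 0.012]
ee_rot: [3.141, 0.0, 2.56]
wrist_force: [0.5, -0.0, 0.2]
width: 0.0337
finger_force: 30.0
```

drive_tool --series '[[0.02,[0,0,0],[0,0,0]],[0.02,[0,0,0],[0,0,0]]]'

```text
time: 5.8
tool_pos: [0.5795, 0.1905, 0.012]
ee_rot: [3.141, 0.0, 2.56]
wrist_force: [-0.6, 0.7, 0.2]
width: 0.034
finger_force: 30.0
```

Gripped with 30 N at 34 mm width. Now I'll lift, turn and carry it over the dock.

```bash
cat >> h.py <<'E'
DC=np.array([.5272,-.1485]); DYAW=22.9; DZ=.028
def tip(X,zt,tilt,Y=.0007,yaw=None):
    """tongue tip at measured-dock X,Y (m), zt over tray floor, toe-down tilt deg -> TCP pose"""
    yaw=DYAW if yaw is None else yaw
    q=R.from_euler("z",DYAW,degrees=True).apply([X,Y,0])
    P=R.from_euler("ZY",[yaw,-tilt],degrees=True)
    return tool_pose(np.array([DC[0]+q[0],DC[1]+q[1],DZ+zt])+P.apply([.05,0,0]),yaw,tilt,h=.012)
E
python3 - <<'E'
from h import *
p,Rt=tip(-.028,.08,0); print(p); rel(p,Rt)
E
```

```text
[ 0.54719369 -0.13929444  0.12      ]
shift [-0.1541 -0.2933 -0.108 ] turn [ 2.000e-04  1.000e-04 -9.809e-01]
```

drive_tool --series '[[0.02,[0,0,-0.02],[0,0,0]],[0.02,[0,0,-0.05],[0,0,0]],[0.02,[0,0,-0.08],[0,0,0]],[0.02,[0,0,-0.11],[0,0,0]],[0.02,[0,0,-0.11],[0,0,0]]]'

```text
time: 6.42
tool_pos: [0.5815, 0.1909, 0.1262]
ee_rot: [3.136, 0.005, 2.56]
wrist_force: [0.7, 0.1, -1.8]
width: 0.0337
finger_force: 30.0
```

```bash
python3 - <<'E'
from h import *
p,Rt=tip(-.028,.08,0); print(p); rel(p,Rt)
print(robot.get_obs())
E
```

```text
[ 0.54719369 -0.13929444  0.12      ]
shift [-0.1525 -0.2948  0.0054] turn [ 0.0024  0.0076 -0.9809]
{'time': 6.425, 'joint_positions': array([ 2.24559752e-01,  2.45068851e-01,  1.34482016e+00, -5.44813375e-05,
        1.54404033e+00, -7.65040677e-01]), 'qvel': array([-2.85300502e-03,  3.54794233e-02,  7.04153604e-02,  9.85499023e-05,
       -1.87963582e-02, -5.49205555e-04]), 'joint_torque': array([ 2.32025783e-02, -4.16852403e+01, -3.09312844e+01,  4.56475024e-02,
        2.39977324e-01, -9.66192565e-04]), 'tool_pos': array([0.58151917, 0.19086407, 0.1262359 ]), 'ee_rot': array([3.13610236, 0.00534662, 2.56038333]), 'wrist_force': array([ 0.68215325,  0.0502115 , -1.76285061]), 'wrist_torque': array([0.01296877, 0.02171004, 0.01293862]), 'finger_force': 29.999393820762634, 'width': 0.03370759069962625}
```

drive_tool --series '[[0.02,[-0.022,-0.042,0],[0,0,-0.14]],[0.02,[-0.044,-0.084,0],[0,0,-0.28]],[0.02,[-0.066,-0.126,0],[0,0,-0.42]],[0.02,[-0.088,-0.168,0],[0,0,-0.56]],[0.02,[-0.11,-0.21,0],[0,0,-0.7]]]'

```text
time: 7.05
tool_pos: [0.5547, -0.0467, 0.1202]
ee_rot: [3.141, -0.003, -3.018]
wrist_force: [0.5, -0.5, -3.4]
width: 0.034
finger_force: 30.0
```

drive_tool --series '[[0.02,[0,0,0],[0,0,-0.14]],[0.02,[0,0,0],[0,0,-0.281]],[0.02,[0,0,0],[0,0,-0.281]],[0.02,[0,0,0],[0,0,-0.281]]]'

```text
time: 7.55
tool_pos: [0.5555, -0.0453, 0.121]
ee_rot: [3.141, -0.001, -2.744]
wrist_force: [-0.2, 0.5, -2.1]
width: 0.0343
finger_force: 30.0
```

```bash
python3 - <<'E'
from h import *
p,Rt=tip(-.028,.08,0); rel(p,Rt)
o=robot.get_obs();print(o["joint_positions"],o["tool_pos"],o["wrist_force"])
E
```

```text
shift [ 0.0441 -0.0835  0.001 ] turn [ 0.001  -0.0013 -0.0016]
[-1.83060363e-01  1.35630026e-01  1.48344233e+00  8.57038319e-05
  1.52415195e+00 -2.15191426e+00] [ 0.55553959 -0.0452563   0.12104034] [-0.15282967  0.52657746 -2.06410396]
```

```bash
python3 - <<'E'
from h import *
rel(*tip(-.028,.05,12))
E
```

```text
shift [ 0.0477 -0.0835  0.0209] turn [ 0.0008 -0.2108 -0.0017]
```

drive_tool --series '[[0.02,[0.024,-0.042,0],[0.0008,-0.07,-0.001]],[0.02,[0.0477,-0.0835,0.0],[0.0008,-0.14,-0.0017]],[0.02,[0.0477,-0.0835,0.01],[0.0008,-0.2108,-0.0017]],[0.02,[0.0477,-0.0835,0.0209],[0.0008,-0.2108,-0.0017]],[0.02,[0.0477,-0.0835,0.0209],[0.0008,-0.2108,-0.0017]]]'

```text
time: 8.18
tool_pos: [0.5438, -0.14, 0.0995]
ee_rot: [3.14, 0.208, -2.74]
wrist_force: [-0.1, -0.2, -3.0]
width: 0.0339
finger_force: 30.0
```

drive_tool --series '[[0.02,[0,0,0],[0,0,0]],[0.02,[0,0,0],[0,0,0]]]'

```text
time: 8.43
tool_pos: [0.5454, -0.1404, 0.1016]
ee_rot: [-3.14, 0.211, -2.738]
wrist_force: [-0.5, 0.0, -2.4]
width: 0.0337
finger_force: 30.0
```

```bash
python3 - <<'E'
from h import *
rel(*tip(-.028,.05,12))
o=robot.get_obs();print(o["joint_positions"],o["tool_pos"],o["wrist_force"])
f=[]
for n in ('top','scene'): cv2.imwrite(f'pics/{n}3.png',imaging.snapshot(n)[:,:,::-1])
t=cv2.imread('pics/top3.png')[160:250,210:310];s=cv2.imread('pics/scene3.png')[165:255,200:300]
cv2.imwrite('pics/h3.png',np.hstack([cv2.resize(a,(400,360),interpolation=2) for a in (t,s)]))
E
```

```text
shift [0.0018 0.0003 0.0012] turn [-0.001   0.0018  0.0034]
[-0.45187911  0.03934319  1.64296999  0.16286216  1.32137987 -2.45499524] [ 0.54544388 -0.14039701  0.10164381] [-0.47763024  0.04518133 -2.36271505]
```

View pics/h3.png

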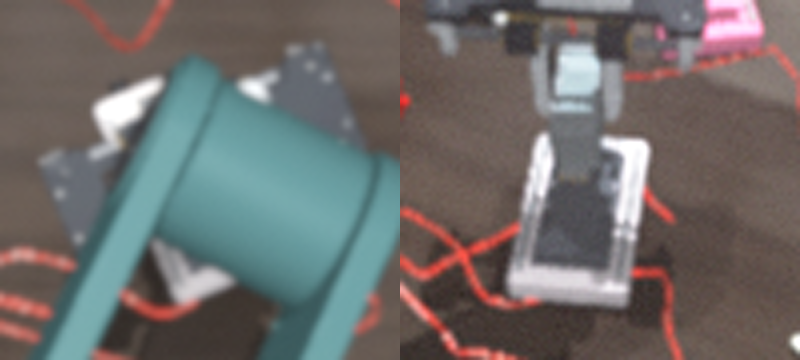

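The scene crop shows the tilted pack, toe towards the camera, with its tongue near crop (577,178), i.e. full frame (244,209.5), above the tray. I'll compare predicted and seen tongue pixels numerically.

```bash
python3 - <<'E'
from h import *
o=robot.get_obs(); p=np.array(o["tool_pos"]); Rt=R.from_euler("xyz",o["ee_rot"])
P=Rt*R.from_euler("y",-180,degrees=True)
for nm,org in(("A",p-P.apply([0,0,.012])),("B",p+np.array([0,0,.025])-P.apply([0,0,.037]))):
    print(nm,"org",org)
    for k,v in dict(tongueL=[-.05,.011,.003],tongueR=[-.05,-.011,.003],toeL_top=[-.038,.017,.04],toeR_top=[-.038,-.017,.04],heelL_top=[.038,.017,.04],heelR_top=[.038,-.017,.04],toeL_bot=[-.038,.017,0.006],toeR_bot=[-.038,-.017,0.006]).items():
        print(k,np.round(proj("scene",org+P.apply(v)),1))
s=cv2.cvtColor(cv2.imread("pics/scene3.png"),cv2.COLOR_BGR2GRAY)
print("cols",list(range(234,258)))
for r in range(172,218): print(r,s[r,234:258])
E
```

```text
A org [ 0.54755297 -0.13961501  0.08981643]
tongueL [238.5 208.9]
tongueR [246.5 209.4]
toeL_top [236.  197.4]
toeR_top [248.5 198.3]
heelL_top [239.5 175.3]
heelR_top [251.5 176.1]
toeL_bot [236.8 204.5]
toeR_bot [249.1 205.3]
B org [ 0.55239155 -0.13759645  0.09037234]
tongueL [238.8 207.4]
tongueR [246.7 207.9]
toeL_top [236.3 196. ]
toeR_top [248.8 196.8]
heelL_top [239.7 174. ]
heelR_top [251.8 174.7]
toeL_bot [237.1 203. ]
toeR_bot [249.3 203.9]
cols [234, 235, 236, 237, 238, 239, 240, 241, 242, 243, 244, 245, 246, 247, 248, 249, 250, 251, 252, 253, 254, 255, 256, 257]
172 [ 85  97 117 105  97  97  95  99 103 107 115 118 117 119 107  77  62  62
  64  62  60  64  68  90]
173 [ 91 102 101 101  93  89  94  94  93 103 100  99 100 107 104  74  63  59
  59  64  65  65  79 101]
174 [ 89  99 101  95  91  91  88  90  93  98  98  93  97  98  86  69  63  69
  62  66  60  67  86 106]
175 [ 88 102 103  95  90  96 108 121 119 124 118 121 119 117  96  67  60  62
  66  63  64  67  87 105]
176 [100 125 122  96  88 109 145 169 176 175 175 177 172 164 122  79  62  59
  63  62  63  71  82 102]
177
[... 3519 characters left out ...]
 111  87  81  80  76  84  85  84  82  80  85  98 128 135
 149 181 193 220 248 231]
212 [227 251 193 112  85  85  78  77  83  80  79  80  79  80  85  93 120 133
 142 169 178 220 250 235]
213 [212 245 167  92  79  79  77  81  78  79  79  81  82  82  82  86 101 112
 124 140 165 226 250 237]
214 [170 195 134  89  79  80  83  78  82  82  81  79  79  76  77  81  78  90
 102 130 173 232 247 227]
215 [166 170 121  92  83  78  78  77  83  77  81  81  81  83  79  80  78  81
 100 133 185 237 240 219]
216 [179 161 121  95  80  80  80  79  81  80  79  78  82  82  78  81  84  85
 108 143 202 245 238 221]
217 [182 144  95  83  80  79  80  79  80  79  82  80  79  79  81  83  82  87
 111 153 219 250 236 228]
```

The tongue is seen at columns 239–246.7 with its lower edge at row 210, against a prediction of 238.5–246.5 and 209–210. The reported point therefore behaves as the fingertip point, and alignment is good. Next I descend into the tray.

```bash
python3 - <<'E'
from h import *
rel(*tip(-.027,.014,12,Y=0)); rel(*tip(-.027,.003,12,Y=0))
E
```

```text
shift [ 0.0081 -0.0002  0.0365] turn [-0.0009  0.0018  0.003 ]
shift [ 0.0104 -0.0002  0.0473] turn [-0.0009  0.0018  0.003 ]
```

drive_tool --series '[[0.02,[0.004,0,0.018],[0,0.0018,0.003]],[0.02,[0.0081,0,0.0365],[0,0.0018,0.003]],[0.02,[0.0081,0,0.0365],[0,0.0018,0.003]],[0.02,[0.0081,0,0.0365],[0,0.0018,0.003]]]'

```text
time: 9.02
tool_pos: [0.5445, -0.1411, 0.0636]
ee_rot: [-3.141, 0.209, -2.743]
wrist_force: [0.6, 0.6, -2.2]
width: 0.0338
finger_force: 30.0
```

```bash
cat >> h.py <<'E'
def where():
    o=robot.get_obs(); p=np.array(o["tool_pos"]); P=R.from_euler("xyz",o["ee_rot"])*R.from_euler("y",-180,degrees=True)
    t=p-P.apply([0,0,.012])+P.apply([-.05,0,0]); D=R.from_euler("z",-DYAW,degrees=True)
    q=D.apply(t-[*DC,DZ]); e=(D*P).as_euler("ZYX",degrees=True)
    print("t %.2f tip mm"%o["time"],np.round(q*1000,2),"yaw,tilt,roll",np.round([e[0],-e[1],e[2]],2),"F dock",np.round(D.apply(o["wrist_force"]),2),"q6",round(o["joint_positions"][5],3))
E
python3 - <<'E'
from h import *
where(); rel(*tip(-.027,.003,12,Y=0))
E
```

```text
t 9.03 tip mm [-27.63   0.1   13.48] yaw,tilt,roll [-8.000e-02  1.198e+01 -1.000e-02] F dock [ 0.83  0.31 -2.17] q6 -2.464
shift [ 0.0016 -0.      0.0104] turn [-0.0005 -0.0003 -0.0013]
```

drive_tool --series '[[0.02,[0.0009,0,0.005],[0,0,-0.001]],[0.02,[0.0016,0,0.0104],[0,0,-0.001]],[0.02,[0.0016,0,0.0104],[0,0,-0.001]],[0.02,[0.0016,0,0.0104],[0,0,-0.001]]]'

```text
time: 9.52
tool_pos: [0.545, -0.1409, 0.0533]
ee_rot: [-3.141, 0.209, -2.742]
wrist_force: [-0.4, -0.5, -3.0]
width: 0.0338
finger_force: 30.0
```

```bash
python3 - <<'E'
from h import *
where(); rel(*tip(-.0335,.002,12,Y=0))
E
```

```text
t 9.53 tip mm [-27.06   0.05   3.13] yaw,tilt,roll [-1.000e-02  1.199e+01 -4.000e-02] F dock [-0.55 -0.31 -2.95] q6 -2.468
shift [ 0.0065 -0.     -0.0002] turn [-0.0007 -0.0003 -0.0001]
```

drive_tool --series '[[0.02,[0.0003,0,0.0015],[0,0,0]],[0.02,[0.0003,0,0.0015],[0,0,0]],[0.02,[0.0003,0,0.0015],[0,0,0]]]'

```text
time: 9.9
tool_pos: [0.545, -0.1409, 0.0517]
ee_rot: [-3.141, 0.209, -2.742]
wrist_force: [-0.0, 0.7, -3.4]
width: 0.0338
finger_force: 30.0
```

drive_tool --series '[[0.02,[0.0002,0,0.0008],[0,0,0]],[0.02,[0.0002,0,0.0008],[0,0,0]],[0.02,[0.0002,0,0.0008],[0,0,0]]]'

```text
time: 10.28
tool_pos: [0.5449, -0.1409, 0.0508]
ee_rot: [-3.141, 0.209, -2.742]
wrist_force: [0.2, -0.2, -2.5]
width: 0.034
finger_force: 30.0
```

```bash
python3 - <<'E'
from h import *
where()
E
```

```text
t 10.28 tip mm [-27.11   0.11   0.7 ] yaw,tilt,roll [-1.000e-02  1.198e+01 -3.000e-02] F dock [ 0.09 -0.25 -2.51] q6 -2.469
```

drive_tool --series '[[0.02,[0.0002,0,0.0008],[0,0,0]],[0.02,[0.0002,0,0.0008],[0,0,0]],[0.02,[0.0002,0,0.0008],[0,0,0]]]'

```text
time: 10.65
tool_pos: [0.545, -0.141, 0.0502]
ee_rot: [-3.141, 0.209, -2.742]
wrist_force: [-0.3, -0.0, -2.1]
width: 0.0336
finger_force: 30.0
```

drive_tool --series '[[0.02,[0.0002,0,0.0008],[0,0,0]],[0.02,[0.0002,0,0.0008],[0,0,0]],[0.02,[0.0002,0,0.0008],[0,0,0]]]'

```text
time: 11.02
tool_pos: [0.5452, -0.1409, 0.0499]
ee_rot: [-3.141, 0.21, -2.742]
wrist_force: [-1.1, 1.2, 3.0]
width: 0.0337
finger_force: 30.0
```

Floor contact found (estimated tip at -0.1 mm), so the model is accurate. I'll back off 0.8 mm and slide the tongue forward.

drive_tool --series '[[0.02,[-0.0002,0,-0.0008],[0,0,0]],[0.02,[0.003,0,-0.0016],[0,0,0]],[0.02,[0.0066,0,-0.0023],[0,0,0]],[0.02,[0.0066,0,-0.0023],[0,0,0]]]'

```text
time: 11.52
tool_pos: [0.5383, -0.1439, 0.0501]
ee_rot: [-3.141, 0.209, -2.742]
wrist_force: [1.6, -0.6, 0.1]
width: 0.0339
finger_force: 30.0
```

```bash
python3 - <<'E'
from h import *
where()
E
```

```text
t 11.53 tip mm [-34.38  -0.08  -0.04] yaw,tilt,roll [-0.02 11.98 -0.05] F dock [ 1.19 -1.16  0.12] q6 -2.481
```

drive_tool --series '[[0.02,[0.0009,0,-0.0007],[0,0,0]],[0.02,[0.0019,0,-0.0009],[0,0,0]],[0.02,[0.0019,0,-0.0009],[0,0,0]]]'

```text
time: 11.9
tool_pos: [0.5366, -0.1445, 0.0503]
ee_rot: [-3.141, 0.209, -2.742]
wrist_force: [1.8, -0.8, -3.1]
width: 0.0334
finger_force: 30.0
```

```bash
python3 - <<'E'
from h import *
where()
E
```

```text
t 11.90 tip mm [-36.18   0.04   0.16] yaw,tilt,roll [-1.000e-02  1.198e+01 -4.000e-02] F dock [ 1.36 -1.45 -3.1 ] q6 -2.484
```

drive_tool --series '[[0.02,[0.001,0,-0.0002],[0,0,0]],[0.02,[0.002,0,-0.0004],[0,0,0]],[0.02,[0.002,0,-0.0004],[0,0,0]]]'

```text
time: 12.28
tool_pos: [0.5348, -0.1452, 0.0504]
ee_rot: [-3.141, 0.209, -2.742]
wrist_force: [4.5, -1.9, -4.2]
width: 0.0334
finger_force: 30.0
```

```bash
python3 - <<'E'
from h import *
where()
E
```

```text
t 12.28 tip mm [-38.12   0.08   0.26] yaw,tilt,roll [-1.000e-02  1.199e+01 -3.000e-02] F dock [ 3.4  -3.46 -4.21] q6 -2.487
```

drive_tool --series '[[0.02,[0,-0.0005,0.0002],[0,0,0]],[0.02,[0,-0.0009,0.0003],[0,0,0]],[0.02,[0,-0.0009,0.0003],[0,0,0]]]'

```text
time: 12.65
tool_pos: [0.535, -0.1454, 0.0502]
ee_rot: [3.141, 0.209, -2.742]
wrist_force: [2.3, 2.6, -0.8]
width: 0.0336
finger_force: 30.0
```

```bash
python3 - <<'E'
from h import *
where(); print(robot.get_obs()["wrist_torque"])
E
```

```text
t 12.65 tip mm [-38.06  -0.16   0.1 ] yaw,tilt,roll [-0.02 11.98  0.05] F dock [ 3.09  1.52 -0.83] q6 -2.488
[ 0.54041782 -0.32977008  0.00723619]
```

drive_tool --series '[[0.02,[0.001,0.0003,-0.0004],[0,0,0]],[0.02,[0.002,0.0003,-0.0006],[0,0,0]],[0.02,[0.002,0.0003,-0.0006],[0,0,0]]]'

```text
time: 13.02
tool_pos: [0.5332, -0.1462, 0.0504]
ee_rot: [3.141, 0.21, -2.742]
wrist_force: [3.7, 2.6, -3.1]
width: 0.0336
finger_force: 30.0
```

```bash
python3 - <<'E'
from h import *
where(); print(robot.get_obs()["wrist_torque"])
E
```

```text
t 13.03 tip mm [-40.02  -0.16   0.21] yaw,tilt,roll [-2.000e-02  1.201e+01  1.000e-02] F dock [ 4.44  0.97 -3.09] q6 -2.491
[ 0.639909   -0.60360364  0.0151281 ]
```

drive_tool --series '[[0.02,[0.0009,0,-0.0002],[0,0,0]],[0.02,[0.0018,0,-0.0004],[0,0,0]],[0.02,[0.0018,0,-0.0004],[0,0,0]]]'

```text
time: 13.4
tool_pos: [0.5317, -0.1468, 0.0504]
ee_rot: [3.141, 0.21, -2.742]
wrist_force: [4.1, 3.4, -3.3]
width: 0.0339
finger_force: 30.0
```

```bash
python3 - <<'E'
from h import *
where()
o=robot.get_obs(); cur=(np.array(o["tool_pos"]),R.from_euler("xyz",o["ee_rot"]))
for a in(12,10,8,6,4): rel(*tip(-.0418,.0004,a,Y=-.0001),cmd=cur)
E
```

```text
t 13.40 tip mm [-41.58  -0.17   0.23] yaw,tilt,roll [-3.000e-02  1.204e+01  1.000e-02] F dock [ 5.05  1.55 -3.25] q6 -2.494
shift [ 0.0002  0.0001 -0.0002] turn [ 0.      0.0007 -0.0004]
shift [-0.0002  0.0001  0.0016] turn [ 0.      0.0357 -0.0004]
shift [-0.0005  0.0001  0.0033] turn [ 0.      0.0706 -0.0004]
shift [-0.0008  0.0001  0.0051] turn [ 1.000e-04  1.055e-01 -4.000e-04]
shift [-0.001   0.0001  0.0069] turn [ 1.000e-04  1.404e-01 -4.000e-04]
```

drive_tool --series '[[0.02,[0.0003,0,0],[0,0.015,0]],[0.02,[0.0,0,0.0016],[0,0.035,0]],[0.02,[-0.0002,0,0.0025],[0,0.053,0]],[0.02,[-0.0004,0,0.0033],[0,0.07,0]],[0.02,[-0.0004,0,0.0033],[0,0.07,0]]]'

```text
time: 14.02
tool_pos: [0.533, -0.1462, 0.0471]
ee_rot: [3.142, 0.14, -2.742]
wrist_force: [3.8, 3.4, -4.3]
width: 0.0339
finger_force: 30.0
```

```bash
python3 - <<'E'
from h import *
where()
o=robot.get_obs(); cur=(np.array(o["tool_pos"]),R.from_euler("xyz",o["ee_rot"]))
for a in(8,7,6,5,4): rel(*tip(-.042,.0004,a,Y=-.0001),cmd=cur)
E
```

```text
t 14.03 tip mm [-41.57  -0.17   0.23] yaw,tilt,roll [0.   8.03 0.  ] F dock [ 4.81  1.64 -4.32] q6 -2.435
shift [ 0.0004  0.0001 -0.0002] turn [0.0001 0.0006 0.    ]
shift [0.0002 0.0001 0.0007] turn [0.0001 0.018  0.    ]
shift [0.     0.0001 0.0016] turn [0.0001 0.0355 0.    ]
shift [-0.0002  0.0001  0.0024] turn [0.0001 0.053  0.    ]
shift [-0.0003  0.0001  0.0033] turn [0.0001 0.0704 0.    ]
```

drive_tool --series '[[0.02,[0.0005,0,0.0005],[0,0.018,0]],[0.02,[0.0003,0,0.0014],[0,0.035,0]],[0.02,[0.0002,0,0.0023],[0,0.053,0]],[0.02,[0.0001,0,0.0032],[0,0.07,0]],[0.02,[0.0001,0,0.0032],[0,0.07,0]]]'

```text
time: 14.65
tool_pos: [0.5334, -0.146, 0.0437]
ee_rot: [3.141, 0.07, -2.742]
wrist_force: [4.7, 2.8, -5.5]
width: 0.0336
finger_force: 30.0
```

```bash
python3 - <<'E'
from h import *
where()
o=robot.get_obs(); cur=(np.array(o["tool_pos"]),R.from_euler("xyz",o["ee_rot"]))
for a in(4,3,2,1,0): rel(*tip(-.042,.0004,a,Y=-.0001),cmd=cur)
E
```

```text
t 14.65 tip mm [-42.35  -0.15   0.19] yaw,tilt,roll [-0.    4.03  0.01] F dock [ 5.45  0.79 -5.46] q6 -2.385
shift [-0.0004  0.     -0.0002] turn [ 0.0002  0.0006 -0.    ]
shift [-0.0006  0.      0.0007] turn [ 0.0002  0.018  -0.    ]
shift [-0.0008  0.      0.0016] turn [ 0.0002  0.0355 -0.    ]
shift [-0.0009  0.      0.0025] turn [ 0.0002  0.0529 -0.    ]
shift [-0.0011  0.      0.0034] turn [ 0.0002  0.0704 -0.    ]
```

drive_tool --series '[[0.02,[-0.0003,0,0.0008],[0,0.018,0]],[0.02,[-0.0005,0,0.0017],[0,0.035,0]],[0.02,[-0.0006,0,0.0026],[0,0.053,0]],[0.02,[-0.0006,0,0.0026],[0,0.053,0]]]'

```text
time: 15.15
tool_pos: [0.5341, -0.1458, 0.041]
ee_rot: [3.141, 0.017, -2.742]
wrist_force: [4.1, 4.0, -4.8]
width: 0.034
finger_force: 30.0
```

```bash
python3 - <<'E'
from h import *
where()
E
```

```text
t 15.15 tip mm [-42.37  -0.16   0.18] yaw,tilt,roll [0.   0.99 0.01] F dock [ 5.36  2.07 -4.81] q6 -2.35
```

drive_tool --series '[[0.02,[-0.0002,0,0.0006],[0,0.009,0]],[0.02,[-0.0002,0,0.0012],[0,0.0175,0]],[0.02,[-0.0002,0,0.0012],[0,0.0175,0]]]'

```text
time: 15.52
tool_pos: [0.5343, -0.1457, 0.0402]
ee_rot: [-3.142, 0.0, -2.742]
wrist_force: [4.2, 4.2, -3.4]
width: 0.0339
finger_force: 30.0
```

```bash
python3 - <<'E'
from h import *
where()
E
```

```text
t 15.53 tip mm [-42.36  -0.22   0.18] yaw,tilt,roll [-0.01  0.01 -0.  ] F dock [ 5.5   2.27 -3.36] q6 -2.339
```

drive_tool --series '[[0.02,[-0.0006,0,0.0003],[0,0,0]],[0.02,[-0.0012,0,0.0003],[0,0,0]],[0.02,[-0.0012,0,0.0003],[0,0,0]]]'

```text
time: 15.9
tool_pos: [0.5347, -0.1456, 0.0401]
ee_rot: [-3.141, -0.001, -2.742]
wrist_force: [3.0, 3.5, -2.2]
width: 0.034
finger_force: 30.0
```

drive_tool --series '[[0.055,[0,0,0],[0,0,0]],[0.055,[0,0,0],[0,0,0]],[0.055,[0,0,0],[0,0,0]],[0.055,[0,0,0],[0,0,0]]]'

```text
time: 16.4
tool_pos: [0.5346, -0.1462, 0.0402]
ee_rot: [-3.141, -0.002, -2.742]
wrist_force: [0.4, -0.6, -0.6]
width: 0.0551
finger_force: 0.0
```

```bash
python3 - <<'E'
from h import *
where()
E
```

```text
t 16.40 tip mm [-42.29  -0.79   0.27] yaw,tilt,roll [-0.03 -0.1  -0.06] F dock [ 0.2  -0.69 -0.59] q6 -2.338
```

Released, wrist forces are zero. Now I'll lift straight up and clear the view to check.

drive_tool --series '[[0.055,[0,0,-0.02],[0,0,0]],[0.055,[0,0,-0.06],[0,0,0]],[0.06,[0,0,-0.11],[0,0,0]],[0.06,[0,0.05,-0.14],[0,0,0]],[0.06,[0,0.11,-0.14],[0,0,0]]]'

```text
time: 17.02
tool_pos: [0.4937, -0.0445, 0.1837]
ee_rot: [-3.137, 0.005, -2.745]
wrist_force: [0.9, 0.9, 0.1]
width: 0.0602
finger_force: 0.0
```

drive_tool --series '[[0.06,[0,0.06,0],[0,0,0]],[0.06,[0,0.12,0],[0,0,0]],[0.06,[0,0.17,0],[0,0,0]],[0.06,[0,0.17,0],[0,0,0]]]'

```text
time: 17.52
tool_pos: [0.4248, 0.1145, 0.1803]
ee_rot: [-3.141, -0.001, -2.737]
wrist_force: [0.2, -0.5, -1.2]
width: 0.0599
finger_force: 0.0
```

```bash
python3 - <<'E'
from h import *
f=[]
for n in ('top','scene'): cv2.imwrite(f'pics/{n}4.png',imaging.snapshot(n)[:,:,::-1])
t=cv2.imread('pics/top4.png')[160:250,210:310];s=cv2.imread('pics/scene4.png')[165:255,200:300]
cv2.imwrite('pics/h4.png',np.hstack([cv2.resize(a,(400,360),interpolation=2) for a in (t,s)]))
E
```

```text
(no output)
```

View pics/h4.png

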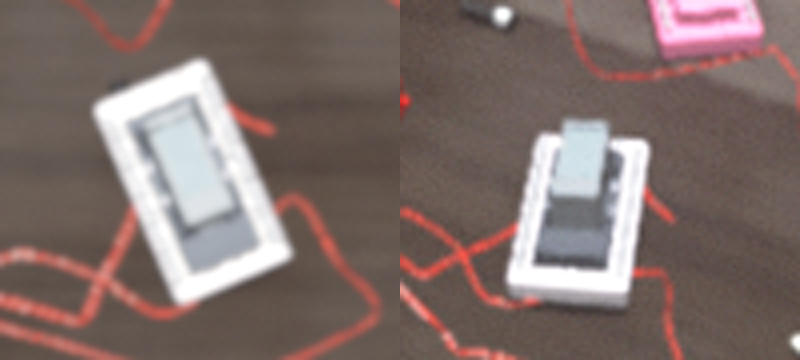

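The top view shows the pack lying straight between the guides (crop (190,172)), with its toe at the ledge. I'll verify flatness numerically against the predicted top-face corners.

```bash
python3 - <<'E'
from h import *
D=R.from_euler("z",DYAW,degrees=True)
out={}
for n in("top","scene"):
    g=cv2.imread(f"pics/{n}4.png"); hsv=cv2.cvtColor(g,cv2.COLOR_BGR2HSV)
    def val(X,Y,z):
        u=proj(n,D.apply([X/1000,Y/1000,0])+[*DC,z]).astype(np.float32)
        return int(cv2.remap(hsv[...,2],u[:1].reshape(1,1),u[1:].reshape(1,1),cv2.INTER_LINEAR)[0,0])
    print(n,"profile along X at z=.068",[(X,val(X,0,.068)) for X in range(-44,60,4)])
    print(n,"heel-end across",[(Y,val(35,Y,.068)) for Y in range(-26,27,4)],"toe-end",[(Y,val(-20,Y,.068)) for Y in range(-26,27,4)])
E
```

```text
top profile along X at z=.068 [(-44, 181), (-40, 178), (-36, 162), (-32, 159), (-28, 207), (-24, 229), (-20, 232), (-16, 232), (-12, 231), (-8, 231), (-4, 231), (0, 232), (4, 233), (8, 232), (12, 230), (16, 230), (20, 230), (24, 230), (28, 231), (32, 229), (36, 220), (40, 221), (44, 219), (48, 202), (52, 239), (56, 255)]
top heel-end across [(-26, 237), (-22, 194), (-18, 174), (-14, 207), (-10, 219), (-6, 218), (-2, 222), (2, 224), (6, 222), (10, 219), (14, 203), (18, 156), (22, 130), (26, 181)] toe-end [(-26, 240), (-22, 197), (-18, 187), (-14, 222), (-10, 231), (-6, 232), (-2, 231), (2, 232), (6, 233), (10, 231), (14, 219), (18, 166), (22, 140), (26, 179)]
scene profile along X at z=.068 [(-44, 118), (-40, 113), (-36, 111), (-32, 139), (-28, 201), (-24, 226), (-20, 230), (-16, 225), (-12, 229), (-8, 231), (-4, 231), (0, 232), (4, 232), (8, 233), (12, 231), (16, 231), (20, 230), (24, 231), (28, 231), (32, 228), (36, 217), (40, 208), (44, 183), (48, 143), (52, 117), (56, 112)]
scene heel-end across [(-26, 127), (-22, 121), (-18, 157), (-14, 217), (-10, 223), (-6, 222), (-2, 222), (2, 218), (6, 218), (10, 220), (14, 190), (18, 133), (22, 119), (26, 122)] toe-end [(-26, 182), (-22, 115), (-18, 169), (-14, 227), (-10, 228), (-6, 228), (-2, 229), (2, 228), (6, 227), (10, 227), (14, 223), (18, 231), (22, 251), (26, 244)]
```

```bash
python3 -c "
from bench import robot
print(robot.close_job())"
```

```text
the job is handed in; nothing more can be done
None
```

I put the grey battery pack in the small white dock, released it and handed the job in after about 18 s; both cameras show it flat and straight against the heel wall with its toe end at the ledge, but the hand-in returned no verdict.

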